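# Tap the calving jack handle into its tapered socket and pull-test it

### The job

Take the calving jack's handle (the black-gripped one with the tapered shank) out of the wooden rack, stand it in the socket of the jack head and tap or press it down until the taper is wedged firmly, going by feel and without hard blows, since how deep it goes differs with the wear. Then prove that friction holds it: take the grip and draw it gently straight up until the sprung sleeve has come up with it by about a centimetre, let it down again and let go, leaving the handle wedged upright and the sleeve down. Leave the other things where they are.

Things in the scene. Friction and masses are not known exactly. Their poses are not given: they have to be found in the camera images.
- handle_grip (a point): Centre of the handle's grip, a black ribbed plastic cylinder 30 mm in diameter and 80 mm tall (this point is 46 mm above the shoulder, 40 mm below the flat top). The round handle stands upright in one of the rack's two holes, weighs about 0.18 kg; z points up along it. Grip it clear of the 40 mm steel flange, 6 mm thick, under the grip.
- handle_shoulder (a point): The handle's shoulder: centre of the underside of its steel flange. Below it the round steel shank tapers over 55 mm from 24 mm diameter at the shoulder to 12.5 mm at the tip. z points up along the handle.
- socket_mouth (a point): Centre of the upper face of the brass collar, the socket's mouth, a 27 mm round hole, 98 mm above the bench; z up. The tapered socket lies below. The shank drops in freely until it touches the taper with its shoulder still 14 to 30 mm above this face (hidden, by wear); from there the resistance climbs steeply, by some 4 to 9 N per mm. The shoulder does not come down to the collar.
- jack_head: The fixed jack head: dark steel block 110 x 90 mm, 60 mm tall on a 150 x 120 mm plate, a 22 mm bar stub out to 90 mm either side along its y; in its middle a steel sleeve (46 mm) with a brass collar (48 mm) and the socket. Origin: centre of its underside, z up. Wedge with a downward push of 8 to 11 N; under 7 N may not hold, over 14 N may strain it (squeeze over 33 N).
- sleeve (a joint): Rise of the sleeve (with collar and socket) in m: 0 when it rests on its firm lower stop, up positive, at most 0.020 at its firm upper stop. A spring and its weight hold it down: drawing it up takes 2 N to start and 200 N/m more, 4 N at 10 mm, besides the weight of the handle. Let go, it sinks back to 0. A taper wedged too loosely slips out instead.
- rack: The fixed wooden rack, a block 85 mm (its x) by 210 mm (its y), 65 mm tall, origin at the centre of its underside, z up; two loose 31 mm holes at 55 mm either way along its y, in which the handle and the pin hang by their flanges.
- pin_centre (a point): A bystander: bare steel drawbar pin in the other hole of the rack, with a straight thin shank, a 36 mm flange, a thin neck and a 30 mm ball on top (ball centre 41 mm above this point; this point is 15 mm above the rack's top). To be left there.
- bowl: Bystander: white ceramic bowl, 124 mm across, 50 mm tall; origin at the centre of its underside.
- shackle: Bystander: steel shackle lying flat, about 60 x 65 mm, 12 mm thick.
- wrench: Bystander: chrome socket wrench lying down, 180 mm long along its x, up to 40 mm tall at the socket; origin under its middle.
- brush: Bystander: silicone brush lying flat, 175 mm long along its x, 28 mm tall.
- bottle: Bystander: white bottle, 70 mm across, 190 mm tall; origin at the centre of its underside.
- tin: Bystander: plain metal can, 84 mm across, 100 mm tall; origin at the centre of its underside.
Mind the look-alikes: they are no part of the job. What is meant by the part that bears handle_grip is not green, pink or turquoise, and is the larger of those in its own colour.

How it is judged:
On the way, in this order (a step that is already met when the one before it is completed fails the run):
1. the shank is wedged upright in the socket, which squeezes it with more than 11 N in all, the sleeve down (z of handle_shoulder in the frame of socket_mouth between -0.003 and 0.033 m and horizontal distance between handle_shoulder and socket_mouth below 0.005 m and angle between handle_shoulder's own z axis and vertical below 0.08 rad and contact force between handle and jack_head above 11 N and value of joint sleeve below 0.003 m), for 0.2 s.
2. pull test: the sleeve is drawn up more than 7 mm by the handle wedged in it (z of handle_shoulder in the frame of socket_mouth between -0.003 and 0.033 m and horizontal distance between handle_shoulder and socket_mouth below 0.005 m and angle between handle_shoulder's own z axis and vertical below 0.08 rad and value of joint sleeve above 0.007 m), for 0.2 s.
At the end, for the whole second after the job is handed in: The handle stands upright (within 0.08 rad) in the socket, its shoulder less than 33 mm above the collar's face and within 5 mm of its axis, the sleeve is back down (joint below 3 mm), the handle is let go, at rest and still wedged (squeezed with more than 8 N) (z of handle_shoulder in the frame of socket_mouth between -0.003 and 0.033 m and horizontal distance between handle_shoulder and socket_mouth below 0.005 m and angle between handle_shoulder's own z axis and vertical below 0.08 rad and contact force between handle and jack_head above 8 N and value of joint sleeve below 0.003 m and linear speed of handle below 0.02 m/s); the robot touches nothing.
It fails at once if the handle is driven so hard that the split socket is strained: more than 33 N of squeeze in all between handle and jack head (contact force between handle and jack_head above 33 N).
It fails at once if a bystander (pin, bowl, shackle, wrench, brush, bottle or tin) is moved by more than 30 mm (distance of any of pin_centre, bowl, shackle, wrench, brush, bottle, tin from where it was at the start of the episode above 0.03 m).
It also fails if it takes over 64 s, if anything falls off the work surface, if the arm or the gripper's body presses on something with over 40 N, if the wrist force passes 120 N, or if a joint passes its speed limit or range.

### The arm

A 6-joint arm with a two-finger parallel gripper is mounted at the origin on the work surface. World frame = base frame: x ahead of the robot, y to its left, z up, the work surface at z = 0. Lengths are in m, angles in rad, forces in N, time in s.
With the tool pointing down it reaches from about 0.3 to 0.775 m from the base axis. Payload 14.6 kg.
Tool frame: the origin (TCP) lies on the centre line of the jaws, within the pads' length; the fingertips stand 19 mm ahead of it and the grasp point (between the pads) is the TCP; y points along the fingers, x is the direction in which the jaws open and shut, and the axes are right-handed (so a half turn about y gives the same grasp; the last joint's range is limited). The gripper opens to 94 mm and grips with 3 to 60 N. Pads are 16 mm wide; open, the fingers measure 119 mm over their backs; the gripper's body (75 mm by 177 mm) begins 78 mm behind the grasp point.
Start: joints at [1.143, 0.3, 1.521, -0, 1.321, -0.067], TCP at [0.194, 0.515, 0.224] pointing down, gripper open.
Joint ranges: [-3.03, 3.03], [-0.79, 2.21], [0.23, 2.52], [-1.04, 4.18], [0, 3.07], [-2.55, 2.55]. Speed limits (rad/s): [2.22, 2.22, 2.57, 3.14, 3.14, 3.14].

### API

Orientations are given as [roll, pitch, yaw] about the fixed x, y, z axes, in that order (R = Rz(yaw) Ry(pitch) Rx(roll)).
In Python, from station import ctrl, optics gives the robot as it stands.
- The arm moves only by the tool jog_arm, never from a script. Its argument "targets" is a list of rows, each a list of 3 entries, a list of its own where there are three numbers: the finger opening in cm, from 0 to 9.4, then the shift along the tool's x, y, z in cm, then the turn about the tool's y in rad. A call has 1 to 10 rows; each row is the pose to reach, as a shift and turn from the pose commanded when the call began, along the tool's axes at that moment; what a row does not reach only later rows make up. A row lasts 1/10 s, in which the tool goes at most 50 mm and 8.59 degrees, less where a joint would pass 70% of its speed; a pose out of reach is approached as far as the arm can. A call with a gripper value outside its range is refused whole. The fingers move at their own pace and stop on an object; "grip_force" is the grip in N (left out, the last holds). Time passes only in rows, so rows that repeat a pose let the fingers close. It gives the time, the measured TCP pose, the force and the opening at its end, in the units of the state.
- ctrl.get_obs(): the state, without advancing time (a new reading comes with each control period).
- optics.camera(name): name is "scene" or "side" or "wrist"; returns a dict with "img" (400x640x3 uint8, red, green, blue), "range_z" (400x640 float32, m along the optical axis (not along the pixel's ray), 0 where there is no reading), "camera_matrix" (3x3 intrinsics, pixels), "k1" (the pictures are not rectified: a ray, as slopes to the right and down, at radius r is drawn at 1 + k1 r^2 times it, then the intrinsics apply), "world_to_cam" (4x4, takes a point from world to camera coordinates); the wrist camera has in their place "mount" (4x4, takes a point from camera to tool coordinates, whose origin is the TCP and whose axes are the tool frame's). Camera axes: x right, y up, looking along -z (the intrinsics and any distortion apply to the point x, -y, -z); pixel columns grow to the right and rows downward; lengths in m; the calibration is good to about 2 mm. A picture is of the moment at which its call begins: read the wrist's pose just before it.
- ctrl.hand_in(): hands the job in, once; it reports no verdict.
The state is a dict: "time_s": time; "qpos": joint angles; "joint_vel": joint speeds; "tau": joint torques, N m; "ee_pos": TCP position; "eef_rot": TCP orientation; "force": force on the tool from outside, world axes, zero at the start; "moment": the same for the moment, N m; "grip_width": finger opening in m.
Only numpy, scipy, OpenCV 4.12 (cv2) and the standard library are available. Lean on these libraries where they do the work, as an engineer would, in place of code of your own. Each camera call takes 0.05 s, during which the arm holds its last target. There are 200 camera calls.

## Working session

There is one attempt and no reset: what is moved stays moved. The work goes in short steps, Python scripts to look and compute and a tool call to move; the robot and the scene stay as the last step left them, time stands still between calls to the robot, and variables do not carry over. Pictures are saved under pics/ and viewed, about 8 in all and at most 12, crops included, and the job is handed in when it is done.

Besides the shell and the picture viewer there is one more tool, called after ">>>" as name(argument=value, ...) on one line, values as JSON. jog_arm: Moves the arm, as the interface text tells. Its arguments: {"type":"object","properties":{"targets":{"type":"array","items":{"type":"array"}},"grip_force":{"type":"number"}},"required":["targets"]}

```bash
ls; mkdir -p pics; cat > h.py <<'E'
import numpy as np, cv2
from station import ctrl, optics
from scipy.spatial.transform import Rotation as R
def cam(name):
    o=ctrl.get_obs(); c=optics.camera(name)
    if 'mount' in c:
        T=np.eye(4); T[:3,:3]=R.from_euler('xyz',o['eef_rot']).as_matrix(); T[:3,3]=o['ee_pos']
        c['c2w']=T@np.array(c['mount'])
    else: c['c2w']=np.linalg.inv(np.array(c['world_to_cam']))
    return c
def slopes(c,uv):
    K=np.array(c['camera_matrix']); uv=np.atleast_2d(uv).astype(float)
    d=np.stack([(uv[:,0]-K[0,2])/K[0,0],(uv[:,1]-K[1,2])/K[1,1]],1); s=d.copy()
    for _ in range(20): s=d/(1+c['k1']*(s**2).sum(1,keepdims=True))
    return s
def dirs(c,uv):
    s=slopes(c,uv); d=np.c_[s[:,0],-s[:,1],-np.ones(len(s))]
    return d@c['c2w'][:3,:3].T
def onplane(c,uv,z):
    d=dirs(c,uv); o=c['c2w'][:3,3]; return o+d*((z-o[2])/d[:,2])[:,None]
def pts(c,uv):
    uv=np.atleast_2d(uv).astype(int); r=c['range_z'][uv[:,1],uv[:,0]]
    return c['c2w'][:3,3]+dirs(c,uv)*r[:,None]
def save(c,n): cv2.imwrite('pics/'+n+'.png',cv2.cvtColor(c['img'],cv2.COLOR_RGB2BGR))
E
python3 - <<'E'
from h import *
print(ctrl.get_obs())
for n in('scene','side','wrist'):
    c=cam(n); save(c,n+'0'); print(n,c['camera_matrix'],c['k1'],c['c2w'].round(3))
a=[cv2.imread(f'pics/{n}0.png') for n in('scene','side')]
E
```

```text
pics
{'time_s': 0.0, 'qpos': array([ 1.14339509e+00,  3.00449843e-01,  1.52158274e+00,  5.00089963e-06,
        1.32072387e+00, -6.65968556e-02]), 'joint_vel': array([-0.00018306, -0.00148919,  0.00093423, -0.00055956, -0.00083117,
       -0.00109294]), 'tau': array([ 2.11493621e-03, -5.31814098e+01, -3.52730799e+01,  7.08700041e-02,
        2.45360413e-02, -3.86309353e-05]), 'ee_pos': array([0.19406185, 0.51436121, 0.22389728]), 'eef_rot': array([-1.57071405e+00,  1.16089316e-03,  1.20999075e+00]), 'force': array([-0.18145424, -0.13381191,  0.61066069]), 'moment': array([-0.00123658,  0.03214146,  0.05588743]), 'grip_width': 0.0937803186367274}
scene [[463.80505645   0.         309.26736808]
 [  0.         463.80505645 199.53236016]
 [  0.           0.           1.        ]] 0.03213490371231386 [[ 0.813 -0.323  0.484  1.215]
 [ 0.582  0.462 -0.669 -0.93 ]
 [-0.007  0.826  0.564  0.876]
 [ 0.     0.     0.     1.   ]]
side [[423.99237192   0.         315.85268099]
 [  0.         423.99237192 197.52612946]
 [  0.           0.           1.        ]] -0.07541628255382357 [[ 0.929  0.278 -0.245  0.286]
 [-0.37   0.713 -0.596 -0.578]
 [ 0.009  0.644  0.765  0.848]
 [ 0.     0.     0.     1.   ]]
wrist [[293.32935836   0.         321.75251615]
 [  0.         293.32935836 196.15138929]
 [  0.           0.           1.        ]] -0.023076795762757753 [[ 0.355 -0.91  -0.215  0.133]
 [ 0.935  0.345  0.082  0.538]
 [-0.001 -0.23   0.973  0.384]
 [ 0.     0.     0.     1.   ]]
```

View pics/scene0.png

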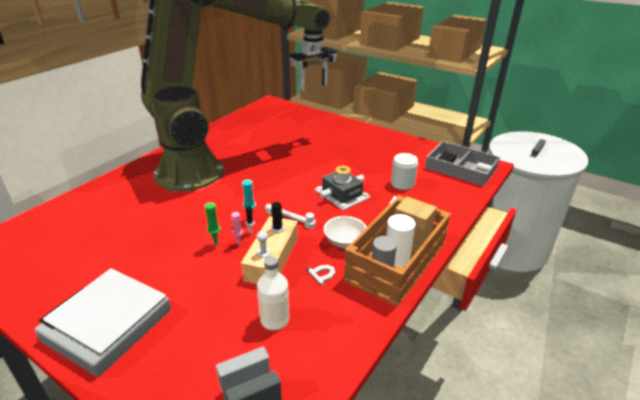

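View pics/side0.png

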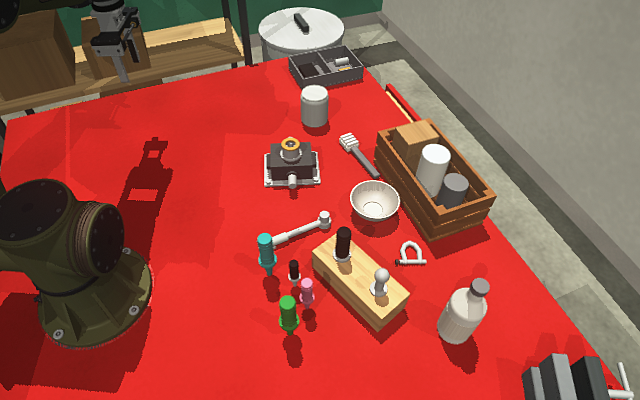

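The handle (black) is at scene (278,215) and side (343,242), in the rack. The jack collar is at scene (343,170) and side (290,145). Teal, green, pink and a small black look-alike stand beside the rack.

```bash
python3 - <<'E'
from h import *
for n,hb,cb in(('scene',(262,195,295,235),(330,160,356,182)),('side',(328,222,360,262),(275,133,306,158))):
    c=cam(n); im=c['img'].astype(int)
    for lab,(x0,y0,x1,y1) in(('handle',hb),('collar',cb)):
        s=im[y0:y1,x0:x1]; 
        if lab=='handle': m=s.max(2)<70
        else: m=(s[...,0]-s[...,2]>60)&(s[...,1]-s[...,2]>25)&(s[...,0]>120)
        k,l,st,ce=cv2.connectedComponentsWithStats(m.astype(np.uint8)); i=1+st[1:,4].argmax()
        v,u=np.nonzero(l==i); uv=np.c_[u+x0,v+y0]; P=pts(c,uv)
        print(n,lab,len(uv),uv.min(0),uv.max(0),'med',np.median(P,0).round(4),'zmax',np.percentile(P[:,2],[2,50,98]).round(4))
        if lab=='collar':
            q=onplane(c,uv,.098); print(' plane',q.min(0),q.max(0),((q.min(0)+q.max(0))/2).round(4))
        else:
            t=P[P[:,2]>.147]; print(' top',len(t),t.mean(0).round(4))
            q=onplane(c,[[np.median(uv[:,0]),np.median(uv[:,1])]],.111); print(' ',q)
    # rack top points
    r0=(240,220,300,285) if n=='scene' else (308,230,415,332)
    x0,y0,x1,y1=r0; U,V=np.meshgrid(np.arange(x0,x1),np.arange(y0,y1)); uv=np.c_[U.ravel(),V.ravel()]; P=pts(c,uv)
    m=(abs(P[:,2]-.065)<.004); q=P[m][:,:2].astype(np.float32); print(n,'rack',cv2.minAreaRect(q))
E
```

```text
scene handle 207 [272 203] [281 228] med [ 0.5384 -0.1494  0.1227] zmax [0.0785 0.1227 0.1534]
 top 37 [ 0.5707 -0.1872  0.19  ]
  [[ 0.52668411 -0.13755034  0.111     ]]
scene collar 127 [335 165] [351 174] med [0.5261 0.209  0.0951] zmax [-0.0029  0.0951  0.1009]
 plane [0.50486502 0.17081729 0.098     ] [0.56119756 0.23141019 0.098     ] [0.533  0.2011 0.098 ]
scene rack ((0.5200278759002686, -0.20111896097660065), (0.14930590987205505, 0.2148873507976532), 20.002199172973633)
side handle 391 [336 227] [350 258] med [ 0.5234 -0.15    0.1329] zmax [0.077  0.1329 0.1537]
 top 138 [ 0.5252 -0.1452  0.1564]
  [[ 0.5299909  -0.13805427  0.111     ]]
side collar 150 [281 137] [299 150] med [0.5311 0.2013 0.0984] zmax [0.0016 0.0984 0.1019]
 plane [0.50807302 0.17593155 0.098     ] [0.55557241 0.22458333 0.098     ] [0.5318 0.2003 0.098 ]
side rack ((0.5093841552734375, -0.20405414700508118), (0.16528184711933136, 0.2124147266149521), 19.76657485961914)
```

>>> jog_arm(targets=[[9.4,[-49.8,0,-54.4],0],[9.4,[-49.8,0,-54.4],0],[9.4,[-49.8,0,-54.4],0],[9.4,[-49.8,0,-54.4],0],[9.4,[-49.8,0,-54.4],0],[9.4,[-49.8,0,-54.4],0],[9.4,[-49.8,0,-54.4],0],[9.4,[-49.8,0,-54.4],0],[9.4,[-49.8,0,-54.4],0],[9.4,[-49.8,0,-54.4],0]])

```text
time_s: 1.25
ee_pos: [0.4205, 0.0664, 0.2247]
eef_rot: [-1.571, -0.0, 1.21]
force: [0.9, 1.3, 0.1]
grip_width: 0.0938
```

>>> jog_arm(targets=[[9.4,[-15,0,-16.5],0],[9.4,[-15,0,-16.5],0],[9.4,[-15,0,-16.5],0],[9.4,[-15,0,-16.5],0],[9.4,[-15,0,-16.5],0],[9.4,[-15,0,-16.5],0],[9.4,[-15,0,-16.5],0],[9.4,[-15,0,-16.5],0]])

```text
time_s: 2.05
ee_pos: [0.5212, -0.1291, 0.2245]
eef_rot: [-1.571, -0.0, 1.211]
force: [-0.4, 0.7, 0.4]
grip_width: 0.0939
```

```bash
python3 - <<'E'
from h import *
print(ctrl.get_obs()['ee_pos'],ctrl.get_obs()['qpos'].round(2)); c=cam('wrist'); save(c,'w1')
P=pts(c,np.stack(np.meshgrid(np.arange(640),np.arange(400)),-1).reshape(-1,2)); P=P.reshape(400,640,3); im=c['img']
m=(abs(P[...,2]-.151)<.005)&(im.max(2)<80)&(np.hypot(P[...,0]-.527,P[...,1]+.143)<.05)
print('flat top px',m.sum(),P[m].mean(0)); v,u=np.nonzero(m); print(u.mean(),v.mean(),onplane(c,[[u.mean(),v.mean()]],.151))
E
```

```text
[ 0.52116149 -0.12913615  0.22454129] [-0.31  0.27  1.56  0.    1.31 -1.52]
flat top px 866 [ 0.52930304 -0.13901768  0.15042669]
314.34180138568126 221.20438799076211 [[ 0.52909567 -0.13892357  0.151     ]]
```

View pics/w1.png

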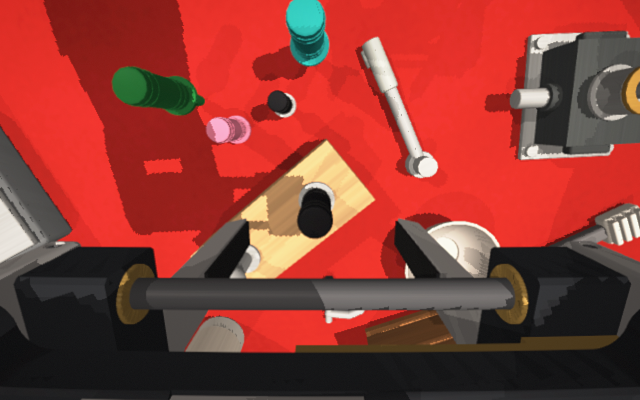

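Handle top is at (314,221), giving (0.529,-0.139). The path down is clear of the bowl, pin and wrench.

>>> jog_arm(targets=[[9.4,[-0.6,0,-1.1],0],[9.4,[-0.6,4,-1.1],0],[9.4,[-0.6,8,-1.1],0],[9.4,[-0.6,11.1,-1.1],0],[9.4,[-0.6,11.1,-1.1],0],[9.4,[-0.6,11.1,-1.1],0],[5,[-0.6,11.1,-1.1],0],[2,[-0.6,11.1,-1.1],0],[2,[-0.6,11.1,-1.1],0],[2,[-0.6,11.1,-1.1],0]], grip_force=40)

```text
time_s: 3.1
ee_pos: [0.5298, -0.1396, 0.1141]
eef_rot: [-1.572, -0.0, 1.21]
force: [0.4, -0.9, 0.6]
grip_width: 0.0657
```

>>> jog_arm(targets=[[2,[0,0,0],0],[2,[0,0,0],0],[2,[0,0,0],0],[2,[0,0,0],0]])

```text
time_s: 3.5
ee_pos: [0.5296, -0.1396, 0.1134]
eef_rot: [-1.571, 0.0, 1.21]
force: [-0.3, -0.4, 1.0]
grip_width: 0.0338
```

>>> jog_arm(targets=[[2,[0,0,0],0],[2,[0,0,0],0],[2,[0,0,0],0],[2,[0,-2,0],0],[2,[0,-5,0],0],[2,[0,-9,0],0],[2,[0,-13,0],0],[2,[0,-13,0],0],[2,[0,-13,0],0]])

```text
time_s: 4.4
ee_pos: [0.5295, -0.1396, 0.2432]
eef_rot: [-1.571, 0.0, 1.21]
force: [0.2, 0.5, -2.9]
grip_width: 0.0297
```

>>> jog_arm(targets=[[2,[32,0,11.8],0],[2,[32,0,11.8],0],[2,[32,0,11.8],0],[2,[32,0,11.8],0],[2,[32,0,11.8],0],[2,[32,0,11.8],0],[2,[32,0,11.8],0],[2,[32,0,11.8],0],[2,[32,0,11.8],0],[2,[32,0,11.8],0]])

```text
time_s: 5.4
ee_pos: [0.532, 0.2005, 0.2422]
eef_rot: [-1.569, 0.001, 1.209]
force: [-0.2, 0.3, -2.2]
grip_width: 0.0293
```

```bash
python3 - <<'E'
from h import *
o=ctrl.get_obs();print(o['ee_pos'],o['eef_rot'],o['force'])
cs=[cam('wrist'),cam('side'),cam('scene')]
for c,n in zip(cs,('w2','s2','c2')): save(c,n)
w=cs[0]['img'][100:400,120:520]; s=cv2.resize(cs[1]['img'][60:180,210:370],None,fx=2.5,fy=2.5); t=cv2.resize(cs[2]['img'][100:220,270:430],None,fx=2.5,fy=2.5)
cv2.imwrite('pics/m2.png',cv2.cvtColor(np.vstack([np.hstack([w,s]),np.hstack([t,t*0])]),cv2.COLOR_RGB2BGR))
E
```

```text
[0.531998   0.2005159  0.24224518] [-1.56934836e+00  1.40379458e-03  1.20921388e+00] [-0.17698737  0.31154323 -2.20142435]
```

View pics/m2.png

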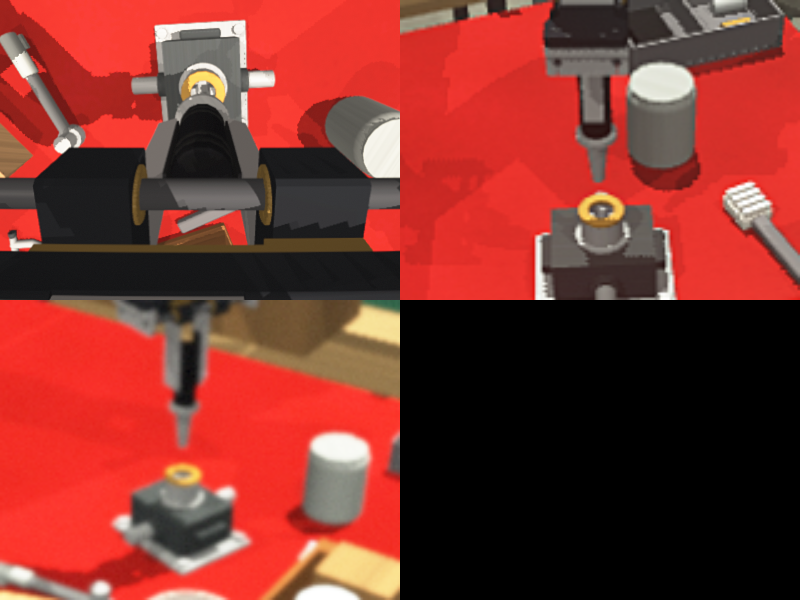

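Wrist and both fixed views show the handle upright in the jaws and over the collar. I'll compare the bearings of the shank and collar from the two fixed cameras.

```bash
cat > al.py <<'E'
from h import *
def bear(c,uv): d=dirs(c,uv); return np.arctan2(d[:,1],d[:,0])
A=[];b=[];A2=[];Pc=[]
for n,(cx0,cy0,cx1,cy1),(x0,y0,x1,y1) in(('side',(275,133,306,158),(279,116,300,131)),('scene',(330,160,356,182),(334,143,352,157))):
    c=cam(n); im=c['img'].astype(int); s=im[cy0:cy1,cx0:cx1]
    m=(s[...,0]-s[...,2]>60)&(s[...,1]-s[...,2]>25)&(s[...,0]>120)
    v,u=np.nonzero(m); bc=bear(c,np.c_[u+cx0,v+cy0]); bc=(bc.min()+bc.max())/2
    s=im[y0:y1,x0:x1]; m=(s[...,0]-s[...,1])<90
    bs=[]
    for v in range(y1-y0):
        u=np.nonzero(m[v])[0]
        if len(u)>1: q=bear(c,[[u.min()+x0,v+y0],[u.max()+x0,v+y0]]); bs.append(q.mean()); 
    print(n,'rows',len(bs),np.round(np.array(bs)-bc,4))
    o=c['c2w'][:3,3]; t=np.array([.532,.2005])-o[:2]; r=np.hypot(*t); g=np.arctan2(t[1],t[0])
    nrm=np.array([-np.sin(g),np.cos(g)]); A.append(nrm); b.append(r*(np.median(bs)-bc))
    nc=np.array([-np.sin(bc),np.cos(bc)]);A2.append(nc);Pc.append(nc@o[:2])
print('shank-collar offset',np.linalg.solve(A,b)*1000,'mm; collar',np.linalg.solve(A2,Pc))
e=-np.linalg.solve(A,b);y=1.21;print('move tool x,z cm',100*(e@[np.cos(y),np.sin(y)]),100*(e@[-np.sin(y),np.cos(y)]))
E
python3 al.py
```

```text
side rows 15 [0.0018 0.002  0.0022 0.0008 0.001  0.0011 0.0013 0.0029 0.0001 0.0002
 0.0019 0.002  0.0022 0.0008 0.001 ]
scene rows 14 [0.0024 0.0023 0.0022 0.0009 0.002  0.0019 0.0019 0.0018 0.0017 0.0016
 0.0015 0.0014 0.0025 0.0024]
shank-collar offset [-1.71873997 -2.00702324] mm; collar [0.53289238 0.20396625]
move tool x,z cm 0.24845516148853347 -0.08995624704587658
```

>>> jog_arm(targets=[[2,[0.25,0,-0.1],0],[2,[0.25,1.5,-0.1],0],[2,[0.25,3,-0.1],0],[2,[0.25,4.5,-0.1],0],[2,[0.25,5.5,-0.1],0],[2,[0.25,6.1,-0.1],0],[2,[0.25,6.1,-0.1],0],[2,[0.25,6.1,-0.1],0],[2,[0.25,6.1,-0.1],0]])

```text
time_s: 6.55
ee_pos: [0.5338, 0.2026, 0.1821]
eef_rot: [-1.57, 0.002, 1.21]
force: [-2.0, -6.1, -5.2]
grip_width: 0.0294
```

```bash
python3 - <<'E'
from h import *
o=ctrl.get_obs();print(o['ee_pos'],o['eef_rot'],o['force'],o['moment'])
cs=[cam('wrist'),cam('side'),cam('scene')]
w=cs[0]['img'][100:400,120:520]; s=cv2.resize(cs[1]['img'][70:190,210:370],None,fx=2.5,fy=2.5); t=cv2.resize(cs[2]['img'][110:230,270:430],None,fx=2.5,fy=2.5)
cv2.imwrite('pics/m3.png',cv2.cvtColor(np.vstack([np.hstack([w,s]),np.hstack([t,t*0])]),cv2.COLOR_RGB2BGR))
E
```

```text
[0.5337791  0.2025879  0.18209671] [-1.57008712  0.0023125   1.20973223] [-1.98447349 -6.09183739 -5.19304688] [-1.6093207   0.53796319 -0.04493642]
```

View pics/m3.png

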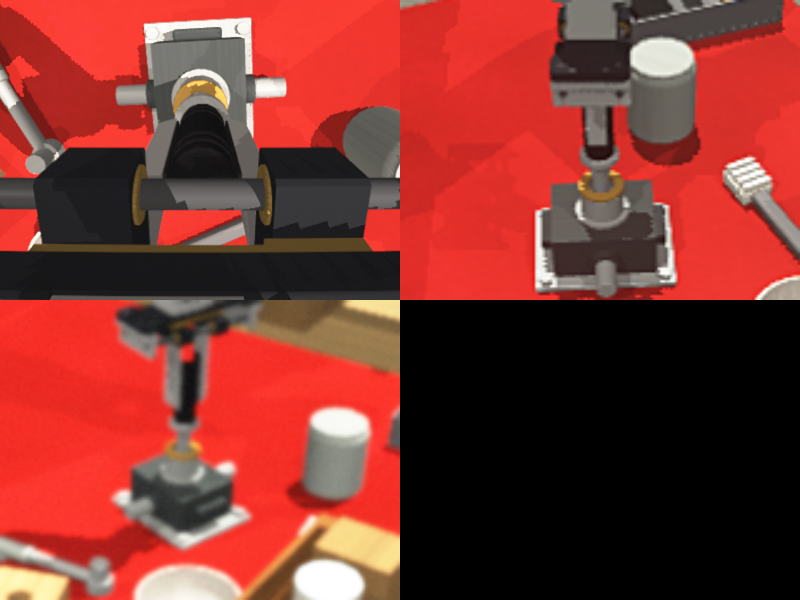

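Shank is in the collar, but a wall is pushing it along -y (tool -x). I'll back off sideways.

>>> jog_arm(targets=[[2,[-0.1,0,0],0],[2,[-0.1,0,0],0],[2,[-0.1,0,0],0]])

```text
time_s: 7.0
ee_pos: [0.5337, 0.2023, 0.1824]
eef_rot: [-1.571, 0.0, 1.21]
force: [-1.5, -4.6, -2.8]
grip_width: 0.0296
```

>>> jog_arm(targets=[[2,[-0.1,0,0],0],[2,[-0.1,0,0],0],[2,[-0.1,0,0],0]])

```text
time_s: 7.3
ee_pos: [0.5334, 0.2018, 0.1827]
eef_rot: [-1.571, -0.001, 1.21]
force: [1.1, -0.8, -1.8]
grip_width: 0.0296
```

>>> jog_arm(targets=[[2,[0,0.2,0],0],[2,[0,0.4,0],0],[2,[0,0.6,0],0],[2,[0,0.6,0],0],[2,[0,0.6,0],0]])

```text
time_s: 7.8
ee_pos: [0.5333, 0.2014, 0.1761]
eef_rot: [-1.571, 0.0, 1.21]
force: [0.6, -3.0, -3.7]
grip_width: 0.0294
```

>>> jog_arm(targets=[[2,[0,0.1,0],0],[2,[0,0.2,0],0],[2,[0,0.2,0],0]])

```text
time_s: 8.1
ee_pos: [0.5334, 0.2014, 0.1745]
eef_rot: [-1.571, 0.0, 1.21]
force: [-0.7, -3.3, -0.1]
grip_width: 0.0298
```

>>> jog_arm(targets=[[2,[-0.1,0,0],0],[2,[-0.1,0,0],0],[2,[-0.1,0,0],0]])

```text
time_s: 8.4
ee_pos: [0.5331, 0.2009, 0.1745]
eef_rot: [-1.571, -0.001, 1.21]
force: [2.3, -0.1, -1.7]
grip_width: 0.0296
```

>>> jog_arm(targets=[[2,[0,0.1,0],0],[2,[0,0.1,0],0],[2,[0,0.1,0],0]])

```text
time_s: 8.7
ee_pos: [0.5331, 0.2008, 0.1734]
eef_rot: [-1.571, -0.0, 1.21]
force: [2.7, 0.0, -1.7]
grip_width: 0.0299
```

>>> jog_arm(targets=[[2,[0,0.1,0],0],[2,[0,0.1,0],0],[2,[0,0.1,0],0]])

```text
time_s: 9.0
ee_pos: [0.5331, 0.2007, 0.1725]
eef_rot: [-1.571, -0.0, 1.21]
force: [4.0, 0.6, -1.4]
grip_width: 0.0295
```

>>> jog_arm(targets=[[2,[0.03,0,-0.1],0],[2,[0.03,0,-0.1],0],[2,[0.03,0,-0.1],0]])

```text
time_s: 9.3
ee_pos: [0.5337, 0.2007, 0.1724]
eef_rot: [-1.57, 0.0, 1.21]
force: [0.2, -0.1, 1.3]
grip_width: 0.0297
```

>>> jog_arm(targets=[[2,[0,0.1,0],0],[2,[0,0.1,0],0],[2,[0,0.1,0],0]])

```text
time_s: 9.6
ee_pos: [0.5339, 0.2006, 0.1715]
eef_rot: [-1.57, 0.0, 1.21]
force: [-2.4, 1.1, 3.3]
grip_width: 0.0295
```

>>> jog_arm(targets=[[2,[0,0.1,0],0],[2,[0,0.1,0],0],[2,[0,0.1,0],0]])

```text
time_s: 9.9
ee_pos: [0.534, 0.2006, 0.1707]
eef_rot: [-1.571, -0.0, 1.21]
force: [-2.7, 1.0, 6.2]
grip_width: 0.0294
```

>>> jog_arm(targets=[[2,[0.03,0,0.05],0],[2,[0.03,0,0.05],0],[2,[0.03,0,0.05],0]])

```text
time_s: 10.2
ee_pos: [0.5338, 0.2008, 0.1707]
eef_rot: [-1.571, 0.0, 1.21]
force: [-1.4, -1.0, 5.4]
grip_width: 0.0292
```

>>> jog_arm(targets=[[2,[0,0.02,0],0]])

```text
time_s: 10.3
ee_pos: [0.5338, 0.2008, 0.1707]
eef_rot: [-1.571, 0.0, 1.21]
force: [-1.7, -2.2, 8.5]
grip_width: 0.0296
```

>>> jog_arm(targets=[[2,[0,0.02,0],0]])

```text
time_s: 10.4
ee_pos: [0.5338, 0.2008, 0.1706]
eef_rot: [-1.572, 0.0, 1.21]
force: [-3.4, -0.6, 8.6]
grip_width: 0.0291
```

>>> jog_arm(targets=[[2,[0,0,0],0]])

```text
time_s: 10.5
ee_pos: [0.5338, 0.2008, 0.1707]
eef_rot: [-1.572, 0.0, 1.21]
force: [-2.3, -0.9, 8.4]
grip_width: 0.0296
```

Axial push is about 10 N: 8.5 N read, plus about 2 N of handle weight. Next is the slow pull test.

>>> jog_arm(targets=[[2,[-0.02,-0.1,0.04],0],[2,[-0.02,-0.2,0.04],0],[2,[-0.02,-0.3,0.04],0],[2,[-0.02,-0.4,0.04],0],[2,[-0.02,-0.4,0.04],0]])

```text
time_s: 11.0
ee_pos: [0.5333, 0.2009, 0.174]
eef_rot: [-1.571, 0.0, 1.21]
force: [3.9, -0.4, -4.3]
grip_width: 0.0296
```

>>> jog_arm(targets=[[2,[0,-0.1,0],0],[2,[0,-0.2,0],0],[2,[0,-0.3,0],0],[2,[0,-0.4,0],0],[2,[0,-0.4,0],0]])

```text
time_s: 11.5
ee_pos: [0.5332, 0.2009, 0.1782]
eef_rot: [-1.571, 0.0, 1.21]
force: [4.6, -2.2, -5.1]
grip_width: 0.0292
```

>>> jog_arm(targets=[[2,[0,-0.1,0],0],[2,[0,-0.2,0],0],[2,[0,-0.3,0],0],[2,[0,-0.3,0],0],[2,[0,-0.3,0],0]])

```text
time_s: 12.0
ee_pos: [0.5332, 0.2009, 0.181]
eef_rot: [-1.571, 0.0, 1.21]
force: [4.8, -1.5, -6.9]
grip_width: 0.0296
```

```bash
python3 - <<'E'
from h import *
o=ctrl.get_obs();print(o['ee_pos'],o['force'])
cs=[cam('wrist'),cam('side'),cam('scene')]
s=cv2.resize(cs[1]['img'][90:190,230:350],None,fx=3.2,fy=3.2); t=cv2.resize(cs[2]['img'][125:225,280:400],None,fx=3.2,fy=3.2)
cv2.imwrite('pics/m4.png',cv2.cvtColor(np.hstack([s,t]),cv2.COLOR_RGB2BGR))
for c,(x0,y0,x1,y1) in((cs[1],(270,125,310,160)),(cs[2],(326,150,362,186))):
    im=c['img'].astype(int)[y0:y1,x0:x1]; m=(im[...,0]-im[...,2]>60)&(im[...,1]-im[...,2]>25)&(im[...,0]>120)
    v,u=np.nonzero(m); uv=np.c_[u+x0,v+y0]; print(uv.min(0),uv.max(0),'collar z',np.median(pts(c,uv)[:,2]))
E
```

```text
[0.53317842 0.20091946 0.1810107 ] [ 4.82829203 -1.47331761 -6.93692766]
[281 136] [299 147] collar z 0.1089573134693439
[335 164] [350 171] collar z 0.10697296140901524
```

View pics/m4.png

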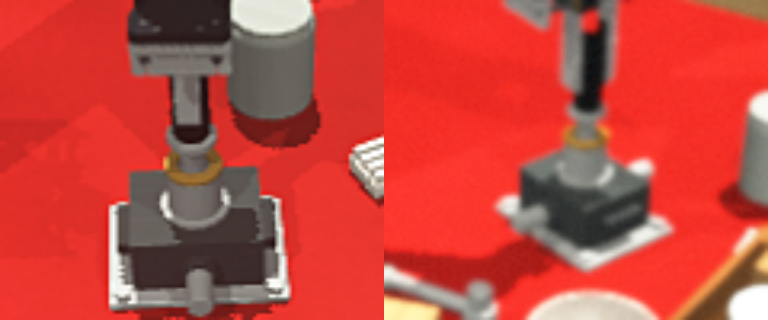

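The collar rose about 10 mm in both views (side z 0.098→0.109) with the shank still wedged. Now lowering.

>>> jog_arm(targets=[[2,[0,0.2,-0.04],0],[2,[0,0.4,-0.07],0],[2,[0,0.6,-0.07],0],[2,[0,0.8,-0.07],0],[2,[0,0.9,-0.07],0],[2,[0,1.0,-0.07],0],[2,[0,1.0,-0.07],0],[2,[0,1.0,-0.07],0]])

```text
time_s: 12.95
ee_pos: [0.5337, 0.2008, 0.1711]
eef_rot: [-1.57, 0.0, 1.21]
force: [-1.8, -1.4, -3.7]
grip_width: 0.0297
```

>>> jog_arm(targets=[[2,[0,0,0],0],[2,[0,0,0],0]])

```text
time_s: 13.15
ee_pos: [0.5337, 0.2008, 0.171]
eef_rot: [-1.571, 0.0, 1.21]
force: [-1.5, -1.9, -3.8]
grip_width: 0.0296
```

>>> jog_arm(targets=[[2,[-0.02,0.03,0.02],0],[2,[-0.02,0.06,0.02],0],[2,[-0.02,0.06,0.02],0]])

```text
time_s: 13.45
ee_pos: [0.5337, 0.2007, 0.1708]
eef_rot: [-1.571, -0.0, 1.21]
force: [-1.3, 0.5, -0.5]
grip_width: 0.0297
```

>>> jog_arm(targets=[[2,[0,0.04,0],0],[2,[0,0.04,0],0]])

```text
time_s: 13.65
ee_pos: [0.5338, 0.2007, 0.1707]
eef_rot: [-1.572, -0.001, 1.21]
force: [-2.4, -1.4, 3.8]
grip_width: 0.0295
```

>>> jog_arm(targets=[[2,[0,0.02,0.02],0],[2,[0,0.04,0.02],0],[2,[0,0.04,0.02],0]])

```text
time_s: 13.95
ee_pos: [0.5338, 0.2008, 0.1706]
eef_rot: [-1.572, -0.001, 1.21]
force: [-2.6, -0.7, 7.9]
grip_width: 0.0297
```

>>> jog_arm(targets=[[2,[0,0,0],0],[2,[0,0,0],0]])

```text
time_s: 14.15
ee_pos: [0.5337, 0.2007, 0.1706]
eef_rot: [-1.572, -0.001, 1.21]
force: [-3.5, -0.5, 8.4]
grip_width: 0.0292
```

Firmly seated with about 8 N read. Now releasing and rising clear.

>>> jog_arm(targets=[[6.5,[0,0,0],0],[6.5,[0,0,0],0],[6.5,[0,0,0],0],[6.5,[0,0,0],0],[6.5,[0,0,0],0],[6.5,[0,0,0],0],[6.5,[0,0,0],0]])

```text
time_s: 14.85
ee_pos: [0.5334, 0.2007, 0.1696]
eef_rot: [-1.571, -0.0, 1.21]
force: [0.4, 0.3, 0.5]
grip_width: 0.0648
```

>>> jog_arm(targets=[[6.5,[0,-2,0],0],[6.5,[0,-5,0],0],[6.5,[0,-9,0],0],[6.5,[0,-12,0],0],[6.5,[0,-12,0],0],[6.5,[0,-12,0],0]])

```text
time_s: 15.45
ee_pos: [0.5334, 0.2007, 0.2895]
eef_rot: [-1.571, -0.0, 1.21]
force: [0.3, 0.2, -0.0]
grip_width: 0.0655
```

```bash
python3 - <<'E'
from h import *
o=ctrl.get_obs();print(o['ee_pos'],o['force'])
cs=[cam('wrist'),cam('side'),cam('scene')]
s=cv2.resize(cs[1]['img'][90:190,230:350],None,fx=3.2,fy=3.2); t=cv2.resize(cs[2]['img'][125:225,280:400],None,fx=3.2,fy=3.2)
cv2.imwrite('pics/m5.png',cv2.cvtColor(np.hstack([s,t]),cv2.COLOR_RGB2BGR))
for c,(x0,y0,x1,y1) in((cs[1],(270,125,310,160)),(cs[2],(326,150,362,186))):
    im=c['img'].astype(int)[y0:y1,x0:x1]; m=(im[...,0]-im[...,2]>60)&(im[...,1]-im[...,2]>25)&(im[...,0]>120)
    v,u=np.nonzero(m); uv=np.c_[u+x0,v+y0]; print(uv.min(0),uv.max(0),'collar z',np.median(pts(c,uv)[:,2]))
for c in cs:
    P=pts(c,np.stack(np.meshgrid(np.arange(640),np.arange(400)),-1).reshape(-1,2)); k=c['img'].reshape(-1,3).max(1)<80
    m=k&(np.hypot(P[:,0]-.5337,P[:,1]-.2008)<.022); 
    for a,b in((.13,.15),(.17,.19),(.203,.215)):
        q=P[m&(P[:,2]>a)&(P[:,2]<b)]; print(a,len(q),q.mean(0).round(4) if len(q) else '')
E
```

```text
[0.53336962 0.20069738 0.2895191 ] [ 0.30983806  0.23811075 -0.02756446]
[281 139] [299 150] collar z 0.09881584814642197
[335 166] [351 173] collar z 0.09693943487571088
0.13 42 [0.5223 0.2041 0.1426]
0.17 79 [0.523  0.2047 0.1787]
0.203 859 [0.5332 0.2005 0.2078]
0.13 61 [0.5286 0.189  0.1409]
0.17 68 [0.5286 0.1889 0.1795]
0.203 84 [0.5303 0.1954 0.2084]
0.13 32 [0.5404 0.1883 0.1418]
0.17 39 [0.5393 0.1893 0.1795]
0.203 23 [0.5381 0.1935 0.207 ]
```

View pics/m5.png

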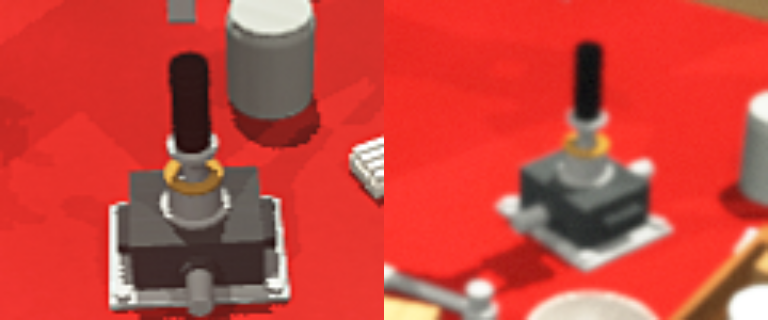

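The handle stands upright in the socket, the collar is back at its starting height, and the gripper is clear. Handing in.

```bash
python3 -c "
from h import *
print(ctrl.hand_in())"
```

```text
the job is handed in; nothing more can be done
None
```

The handle is wedged upright in the jack-head socket, the pull test held, and the job was handed in at about 15.5 s of the 64 s allowed. No verdict is reported back.

- **Insertion:** On first entry the shank touched one side of the socket, with about 6 N sideways. I corrected that by feel before pressing it in.
- **Wedging:** I pressed down to about 8.5 N on the force reading, roughly 10 N with the handle's own weight. After the pull test I pressed again to about 8 N.
- **Pull test:** Drawing the grip up about 10 mm raised the collar with it, from about 98 to 109 mm in the side view and 95 to 107 mm in the scene view. The shank did not slip.
- **Final state:** The collar is back down at 99 mm (side view) and 97 mm (scene view). The handle's tilt is under about 0.03 rad, and its shoulder is about 24 mm above the collar. The gripper is open and clear, reading about 0 N.

**Not measured:**
- **Squeeze:** The squeeze between handle and socket can't be read directly. I inferred it from the push force and the pull test holding.
- **Sideways force:** Up to about 5 N remained on the handle during the pull test, and up to about 3.5 N when I released it.
- **Bystanders:** I made no final check of their positions, but nothing in the moves or force readings suggested I touched one.

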